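# Refit a hob knob on its D-shaft and hold it pushed in

### The arm

A 7-joint arm with a two-finger parallel gripper is mounted at the origin on a cart in front of the work surface, level with it; the furniture and walls round the work are solid. World frame = base frame: x ahead of the robot, y to its left, z up, the work surface at z = 0. Lengths are in m, angles in rad, forces in N, time in s.
With the tool pointing down it reaches from about 0.4 to 0.85 m from the base axis. Payload 4.5 kg.
Tool frame: the origin (TCP) lies at the very end of the fingers, on their centre line; the grasp point (between the pads) lies 19 mm behind it; z points along the fingers, y is the line along which they close (so a half turn about z gives the same grasp; the last joint's range is limited). The gripper opens to 88 mm and grips with 3 to 60 N. Pads are 18 mm wide; open, the fingers measure 123 mm over their backs; the gripper's body (75 mm by 187 mm) begins 45 mm behind the grasp point.
Start: joints at [1.264, 0.689, -0.195, 1.565, 0.157, 0.902, -0.215], TCP at [0.209, -0.589, 0.239] pointing down, gripper open.
Joint ranges: [-3.01, 3.01], [-0.46, 2.08], [-1.47, 1.51], [0.13, 2.56], [-1, 4.14], [0.04, 2.09], [-2.66, 2.66]. Speed limits (rad/s): [2.57, 2.57, 3.14, 3.14, 3.14, 3.14, 3.14].

### API

Orientations are given as a unit quaternion [x, y, z, w].
In Python, from plant import r gives the robot as it stands. The module is installed in compiled form; this text tells all that it offers.
- The arm moves only by the tool step_arm, never from a script. Its argument "increments" is a list of rows, each a list of 2 entries, a list of its own where there are three numbers: the shift along the world's x, y, z in cm, then the turn, a rotation vector about the world's x, y, z in degrees. A call has exactly 10 rows; each row shifts and turns the commanded pose from where the row before left it; what a row does not reach is not made up. A row lasts 1/10 s, in which the tool goes at most 50 mm and 8.59 degrees, less where a joint would pass 70% of its speed; a pose out of reach is approached as far as the arm can. A call is refused whole if a number of a shift passes 5 or a number of a turn 8.59, either way. A call with a gripper value outside its range is refused whole. "fingers" is the opening, from 0 (shut) to 1 (fully open), set as the call begins (left out, the last holds). The fingers move at their own pace and stop on an object; "grip_force" is the grip in N (left out, the last holds). Time passes only in rows, so rows that do not move let the fingers close, or fill a call up. It gives the time, the measured TCP pose, the force, the opening and the grip force at its end, in the units of the state.
- r.get_state(): the state, without advancing time (a new reading comes with each control period).
- r.snapshot(name): name is "scene" or "side" or "wrist"; returns (picture, depth): 400x640x3 uint8, red, green, blue; 400x640 float32, m along the optical axis (not along the pixel's ray), 0 where there is no reading.
- r.calibration(name): a dict with "fov_y" (degrees; the focal length in pixels is half the picture's height over the tangent of half this angle, whatever the lens; pixels are square), "cx", "cy" (the principal point, pixels), "R" (3x3) and "t" (3): a world point X has camera coordinates R X + t. Camera axes: x right, y down, z forward; pixel columns grow to the right and rows downward; lengths in m; the calibration is good to about 2 mm. A picture is of the moment at which its call begins: read the wrist's pose just before it. calibration takes no time and is no camera call; for the wrist camera it gives the pose at the moment of the call.
- r.finish_job(): hands the job in; it is judged then, once.
The state is a dict: "clock": time; "q": joint angles; "qd": joint speeds; "joint_torque": joint torques, N m; "tool_pos": TCP position; "eef_rot": TCP orientation; "contact_force": force on the tool from outside, world axes, zero at the start; "moment": the same for the moment, N m; "opening": opening from 0.0 (shut) to 1.0 (fully open); "finger_force": force on a finger pad.
Only numpy, scipy, OpenCV 4.12 (cv2) and the standard library are available. Lean on these libraries where they do the work, as an engineer would, in place of code of your own. Each camera call takes 0.05 s, during which the arm holds its last target. There are 200 camera calls.

### The job

One control knob of the table-top gas hob came off for cleaning and is lying on the worktop: turn it so that the flat in its bore matches the flat of the bare valve shaft, and push it fully home on the shaft. Then push the knob in against the valve's spring to the bottom of its travel, as one does to hold the safety valve open, and finish while still holding it pushed in. Leave the other, fitted knob unpressed and do not knock the things standing about.

Things in the scene. Friction and masses are not known exactly. Their poses are not given: they have to be found in the camera images.
- hob: Fixed table-top gas hob, white deck in a steel tray, 360 mm deep (x) by 260 mm wide (y). Origin under its centre on the worktop; +x points to its back. Deck 56 mm above the worktop; black pan supports reach 82 mm. The two controls stand at the front of the deck, 140 mm in front of the centre, 65 mm either side of the middle; which one is the bare shaft varies.
- knob: Loose black knob standing on the worktop, bore down; origin at the centre of its underside, z up. Round skirt 44 mm across, 21 mm high; on it a grip bar 14 mm thick (y), 22 mm high (top at 43 mm), flat-sided for 17 mm either side of the axis. The bar lies along x: blunt end at -x (19 mm out), pointed nose with a white line at +x (25.5 mm out). About 150 g.
- knob_bore (a point): Centre of the floor of the knob's bore, 18 mm above the knob's underside; axes as the knob's. The bore is on the axis, open below, 13 mm across. Its lower 11 mm are round with a countersunk mouth (3 mm wider all round over 4 mm); its upper 7 mm are D-shaped, the flat on the -x side (opposite the nose) 1.6 mm from the axis, with a sloped lead-in over its first 2 mm. Slides on without force.
- knob_nose (a point): Tip of the pointed end of the knob's grip bar, 25.5 mm from the axis along the knob's +x and 32 mm above its underside; axes as the knob's.
- shaft_tip (a point): Centre of the top of the bare shaft, 25 mm above the deck. Upright 12 mm brass shaft that does not turn, round below; its top 8 mm are a D, flat on the -x side (hob's front) 1 mm from the axis; the last 2.5 mm taper. Axes parallel to the hob's. Fitted, the knob's axes match these (nose to the hob's back). Fully home, the bore floor rests on this point, the knob's underside 7 mm above the deck.
- shaft (a joint): How far the bare shaft is pushed down, m: 0 at rest, 0.005 at the bottom. The spring takes about 4.5 N to start and 9 N at the bottom and pushes it back up when let go.
- fitted_knob_top (a point): Centre of the top of the other, fitted knob (the same shape, on the other shaft), 50 mm above the deck; axes like the shaft's, nose towards +x.
- fitted_knob (a joint): How far the fitted knob is pushed in, m: 0 at rest, 0.005 at the bottom; same spring.
- egg_timer: Wind-up egg timer, 55 mm across and 56 mm high, loose on the worktop in front of the hob; origin under its centre.
- salt_shaker: Glass salt shaker, 44 mm across and 90 mm high, loose on the slightly raised grey glass plate to the right; origin under its centre.
- mug: White mug, 95 mm high, about 92 mm across and 127 mm with its handle, loose on the grey glass plate; origin in its underside.
There are look-alikes about, which are no part of the job. Leave any purple or turquoise look-alike of the knob alone.

How it is judged:
By the outcome, as a careful person would: the job done as asked, in the order asked, and still so for the second after the job is handed in, while the arm keeps its last pose, push and grip.
It also fails if it takes over 64 s, if anything falls off the work surface, if the arm or the gripper's body presses on something with over 40 N, if the wrist force passes 120 N, or if a joint passes its speed limit or range.

## Working session

There is one attempt and no reset: what is moved stays moved. The work goes in short steps, Python scripts to look and compute and a tool call to move; the robot and the scene stay as the last step left them, time stands still between calls to the robot, and variables do not carry over. Pictures are saved under pics/ and viewed, at most 10 in all, crops included, and the job is handed in when it is done.

Besides the shell and the picture viewer there is one more tool, called after "Request:" as a command line: name --argument value ..., lists and objects as JSON in quotes. step_arm: Moves the arm, as the interface text tells. Its arguments: {"type":"object","properties":{"increments":{"type":"array","items":{"type":"array"}},"fingers":{"type":"number"},"grip_force":{"type":"number"}},"required":["increments"]}

```bash
mkdir -p pics
cat > h.py <<'E'
import numpy as np, cv2
from plant import r
def snap(n,f):
    c=r.calibration(n); p,d=r.snapshot(n); cv2.imwrite(f'pics/{f}.png',p[:,:,::-1]); np.savez(f'pics/{f}.npz',p=p,d=d,R=c['R'],t=c['t'],k=[200/np.tan(np.radians(c['fov_y'])/2),c['cx'],c['cy']])
def load(f): return np.load(f'pics/{f}.npz')
def pt(z,u,v,d=None):
    k=z['k']; d=z['d'][int(v),int(u)] if d is None else d
    return z['R'].T@(np.array([(u-k[1])/k[0]*d,(v-k[2])/k[0]*d,d])-z['t'])
def cloud(z):
    k=z['k']; v,u=np.mgrid[:400,:640]; d=z['d']
    P=np.stack([(u-k[1])/k[0]*d,(v-k[2])/k[0]*d,d],-1)-z['t']
    return P@z['R']
def ray(z,u,v,h):
    k=z['k']; o=-z['R'].T@z['t']; w=z['R'].T@np.array([(u-k[1])/k[0],(v-k[2])/k[0],1]); return o+w*(h-o[2])/w[2]
E
python3 - <<'E'
from h import *
for n in('scene','side','wrist'):
    snap(n,n+'0'); c=r.calibration(n); print(n,c['fov_y'],c['cx'],c['cy'],-np.array(c['R']).T@c['t'])
s=r.get_state();print(s)
E
```

```text
scene 47.173289991073005 322.4447497940947 200.54558491097742 [ 0.49851165 -0.67835671  1.16984059]
side 42.12060840302014 323.21233665254573 200.37122826063813 [-0.07238436 -1.30392989  0.7683369 ]
wrist 66.02994446073572 316.28582515366594 195.9364342144043 [ 0.28114995 -0.56356825  0.3834525 ]
{'clock': 0.15, 'q': array([ 1.26379706,  0.68980493, -0.19455246,  1.56608092,  0.15728433,
        0.90251861, -0.2151382 ]), 'qd': array([-0.00078767, -0.00248123, -0.00153856, -0.00266898, -0.00103407,
       -0.00071057, -0.00069294]), 'joint_torque': array([-2.07582329e-03, -5.27866030e+01, -1.26822196e+00, -1.53588188e+01,
       -5.24460571e-02,  3.90134461e-03,  1.08101510e-04]), 'tool_pos': array([ 0.20872167, -0.58860798,  0.23809287]), 'eef_rot': array([ 9.85513962e-01,  1.69592823e-01, -1.58536134e-04, -6.93355319e-04]), 'contact_force': array([-0.84262067, -1.0992214 , -0.55750935]), 'moment': array([ 0.02300031,  0.00972041, -0.03992312]), 'finger_force': 0.0, 'opening': 0.9983815793220783}
```

View pics/scene0.png

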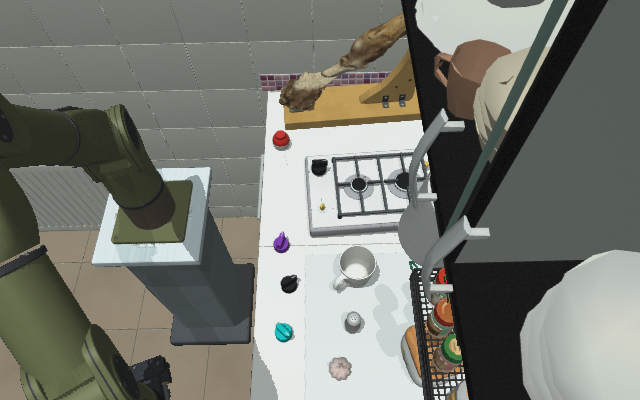

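View pics/side0.png

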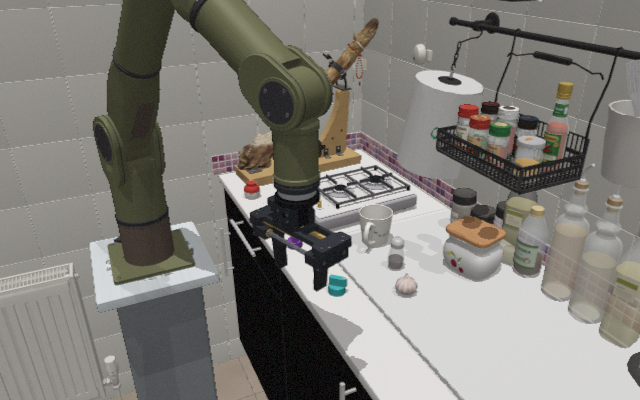

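The scene view shows the loose black knob at about (289,284), the bare brass shaft at (322,207) and the fitted knob at (319,167). The purple look-alike is at (281,243), the turquoise one at (284,332), the mug at (356,267) and the timer at (281,139).

Run:
```python
from h import *
z=load('scene0'); C=cloud(z)
for n,u,v in[('knob',289,284),('shaft',322,206),('fitted',319,165),('mug',357,262),('worktop',275,300),('plate',330,330),('deck',318,220),('salt',352,320),('purple',281,241),('timer',281,138)]: print(n,pt(z,u,v).round(4))
# tray corners
p=z['p']
c1=cv2.resize(p[260:310,265:345],None,fx=5,fy=5,interpolation=2)
c2=cv2.resize(p[145:245,295:375],None,fx=5,fy=5,interpolation=2)
cv2.imwrite('pics/crop1.png',np.vstack([c1,c2])[:600,:,::-1] if 0 else np.hstack([cv2.copyMakeBorder(c1,0,250,0,0,0),c2])[:,:,::-1])
w=load('wrist0');W=cloud(w)
for Cn,M in(('s',C),('w',W)):
    P=M.reshape(-1,3); 
    m=(P[:,2]>.03)&(P[:,2]<.05)&(P[:,1]<-.1)&(P[:,1]>-.6)&(P[:,0]>.3)&(P[:,0]<.6); print(Cn,m.sum(),P[m].mean(0) if m.any() else '')
```

```text
knob [ 0.4063 -0.2451  0.0294]
shaft [ 0.4974 -0.0393  0.0783]
fitted [0.4915 0.0882 0.0943]
mug [ 0.5877 -0.1886  0.0322]
worktop [ 0.3676 -0.2772 -0.0009]
plate [ 0.5104 -0.3638  0.0147]
deck [ 0.4855 -0.0718  0.0579]
salt [ 0.5617 -0.3658  0.1034]
purple [ 0.3836 -0.1274  0.0453]
timer [0.3753 0.221  0.0561]
s 733 [ 0.48083174 -0.29255563  0.04202275]
w 0
```

View pics/crop1.png

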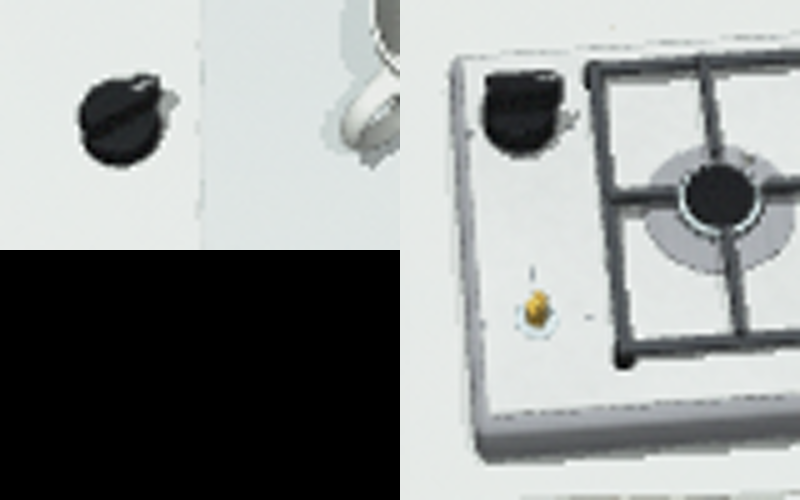

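View pics/wrist0.png

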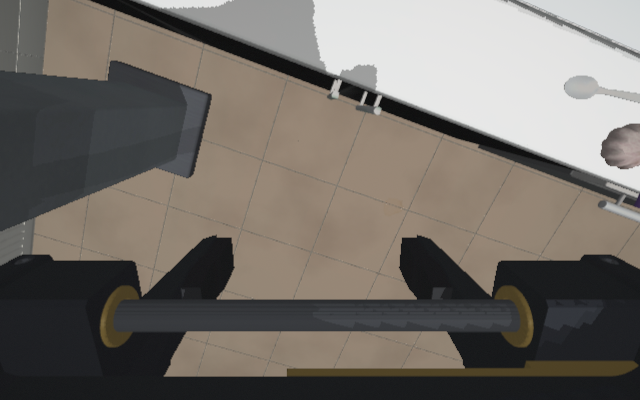

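The crop shows the knob centred at about (119,122) in the crop, nose up-right at about 38°. The shaft tip is at about (536,297), in front of the right-hand supports. The wrist view only shows floor and the worktop edge. I'll move over the knob for a closer wrist view.

Request:
step_arm --increments '[[[1.2, 3.4, -0.8], [0, 0, 1.8]], [[1.2, 3.4, -0.8], [0, 0, 1.8]], [[1.2, 3.4, -0.8], [0, 0, 1.8]], [[1.2, 3.4, -0.8], [0, 0, 1.8]], [[1.2, 3.4, -0.8], [0, 0, 1.8]], [[1.2, 3.4, -0.8], [0, 0, 1.8]], [[1.2, 3.4, -0.8], [0, 0, 1.8]], [[1.2, 3.4, -0.8], [0, 0, 1.8]], [[1.2, 3.0, -0.8], [0, 0, 1.8]], [[1.2, 2.0, -0.8], [0, 0, 1.8]]]' --fingers 1

```text
clock: 1.15
tool_pos: [0.3291, -0.2648, 0.1585]
eef_rot: [0.946, 0.323, -0.0, -0.001]
contact_force: [0.0, 0.4, -0.6]
opening: 0.997
finger_force: 0.0
```

Run:
```python
from h import *
s=r.get_state();print(s['clock'],s['tool_pos'],s['eef_rot'],s['q'].round(2))
snap('wrist','w1'); z=load('w1'); C=cloud(z)
m=(C[...,2]>.037)&(C[...,2]<.05)&(np.hypot(C[...,0]-.405,C[...,1]+.245)<.05)
v,u=np.where(m); print(m.sum(),u.mean(),v.mean(),C[m].mean(0), C[m].min(0),C[m].max(0))
P=C[m][:,:2]; print(cv2.minAreaRect(P.astype(np.float32)))
m2=(C[...,2]>.016)&(C[...,2]<.05)&(np.hypot(C[...,0]-.405,C[...,1]+.245)<.05)
print(C[m2].min(0),C[m2].max(0),cv2.minEnclosingCircle(C[m2&(C[...,2]<.024)][:,:2].astype(np.float32)))
u,v=int(u.mean()),int(v.mean()); x0=max(0,u-60);y0=max(0,v-50);print(x0,y0)
cv2.imwrite('pics/w1c.png',cv2.resize(z['p'][y0:y0+100,x0:x0+120,::-1],None,fx=6,fy=6,interpolation=2))
```

```text
1.15 [ 0.32912423 -0.26478589  0.1584939 ] [ 9.46323323e-01  3.23221091e-01 -8.96174664e-05 -5.35916491e-04] [ 0.67  0.6  -0.15  2.23  0.26  0.33 -0.62]
917 346.58015267175574 99.1319520174482 [ 0.40582387 -0.2367827   0.04214604] [ 0.38535762 -0.25217033  0.03730025] [ 0.42651338 -0.2241194   0.04443718]
((0.4068765938282013, -0.2364691197872162), (0.044614363461732864, 0.01410969439893961), 28.300809860229492)
[ 0.3825765  -0.26041042  0.01605558] [ 0.45195271 -0.21681596  0.04443718] ((0.4175565838813782, -0.2433156669139862), 0.03577452525496483)
286 49
```

View pics/w1c.png

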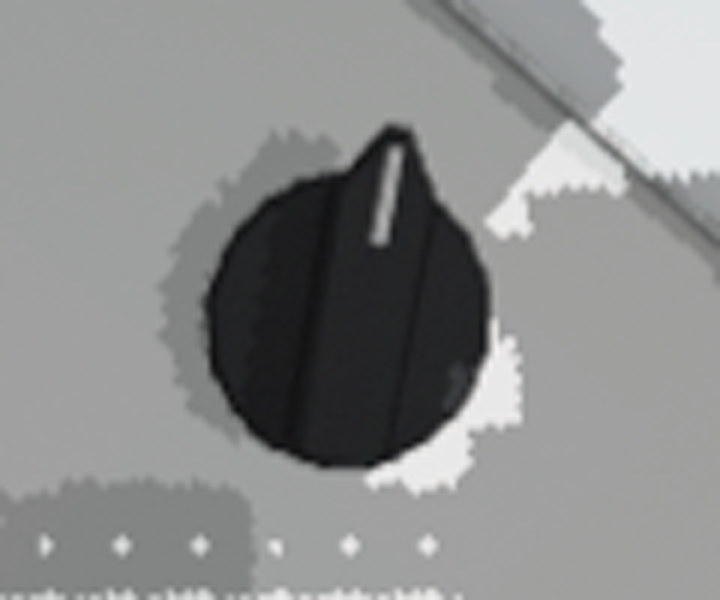

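The wrist crop shows the nose tip at about (400,128) and the skirt centred at about (348,320), both in crop pixels. The bar's depth rectangle is 44.6 x 14.1 mm, which matches the given size, with yaw 28.3°. Next I check the centre and the mug clearance, and make a first measurement of the hob.

Run:
```python
from h import *
z=load('w1'); print('axis by skirt',ray(z,344,102.3,.018), 'nose',ray(z,286+400/6,49+128/6,.043))
s=load('scene0');C=cloud(s)
m=(C[...,2]>.06)&(C[...,2]<.125)&(C[...,0]>.4)&(C[...,0]<.65)&(C[...,1]>-.34)&(C[...,1]<-.12)
P=C[m]; print('mug/high',len(P),P.min(0),P.max(0)); i=P[:,0].argsort()[:5]; print(P[i])
# shaft and fitted bar
m=(C[...,2]>.062)&(C[...,2]<.09)&(C[...,0]>.47)&(C[...,0]<.53)&(C[...,1]>-.06)&(C[...,1]<-.02);print('shaft',m.sum(),C[m])
m=(C[...,2]>.098)&(C[...,2]<.112)&(C[...,0]>.46)&(C[...,0]<.56)&(C[...,1]>.06)&(C[...,1]<.13);print('fit',m.sum(),C[m].mean(0),cv2.minAreaRect(C[m][:,:2].astype(np.float32)))
```

```text
axis by skirt [ 0.40396692 -0.23827641  0.018     ] nose [ 0.42557965 -0.22669543  0.043     ]
mug/high 730 [ 0.52043046 -0.27628483  0.06004303] [ 0.62756712 -0.17423623  0.11541124]
[[ 0.52043046 -0.27040732  0.07499851]
 [ 0.52047782 -0.26846491  0.07683828]
 [ 0.52052871 -0.26964763  0.06585285]
 [ 0.52057899 -0.26551694  0.07600678]
 [ 0.52277568 -0.27315109  0.0821984 ]]
shaft 31 [[ 0.49761689 -0.02847972  0.07638596]
 [ 0.50038427 -0.03153059  0.08139327]
 [ 0.49477108 -0.02991886  0.07349322]
 [ 0.49755789 -0.03467164  0.08140274]
 [ 0.50031514 -0.03560134  0.08284871]
 [ 0.49191717 -0.03132878  0.07053625]
 [ 0.49470989 -0.03290203  0.07308169]
 [ 0.49749711 -0.03923505  0.08371649]
 [ 0.50024942 -0.0385296   0.0823912 ]
 [ 0.50301004 -0.03757439  0.08064105]
 [ 0.49187848 -0.03624471  0.07342214]
 [ 0.49465345 -0.03665164  0.07398925]
 [ 0.49742915 -0.03927915  0.07834907]
 [ 0.50018788 -0.03990627  0.07929302]
 [ 0.50297494 -0.03574526  0.07205757]
 [ 0.49182649 -0.03982257  0.07405517]
 [ 0.49459403 -0.03986107  0.07399321]
 [ 0.49736448 -0.04142826  0.07655523]
 [ 0.50013109 -0.03933823  0.07283952]
 [ 0.50292981 -0.0352822   0.06574751]
 [ 0.49169973 -0.03632178  0.06250019]
 [ 0.49451598 -0.0400606   0.0688197 ]
 [ 0.49729816 -0.04274005  0.07331314]
 [ 0.50006551 -0.04214532  0.07215858]
 [ 0.48887196 -0.0406745   0.06458633]
 [ 0.49444086 -0.04080463  0.06455234]
 [ 0.49722409 -0.0403185   0.06357966]
 [ 0.50000808 -0.04152305  0.06553849]
 [ 0.48323514 -0.04281584  0.06298549]
 [ 0.49425509 -0.04925564  0.06252307]
 [ 0.52748693 -0.05331667  0.06248738]]
fit 80 [0.49213535 0.09208261 0.10568551] ((0.49315986037254333, 0.0925367921590805), (0.01638900861144066, 0.0430917963385582), 89.5411148071289)
```

Request:
step_arm --increments '[[[1.87, 0.66, -1.0], [0, 0, -2.35]], [[1.87, 0.66, -1.0], [0, 0, -2.35]], [[1.87, 0.66, -1.0], [0, 0, -2.35]], [[1.88, 0.67, -1.0], [0, 0, -2.35]], [[0, 0, -2], [0, 0, 0]], [[0, 0, -2], [0, 0, 0]], [[0, 0, -1.5], [0, 0, 0]], [[0, 0, -1.2], [0, 0, 0]], [[0, 0, -1], [0, 0, 0]], [[0, 0, 0], [0, 0, 0]]]'

```text
clock: 2.2
tool_pos: [0.4034, -0.2405, 0.0408]
eef_rot: [0.97, 0.243, -0.001, -0.0]
contact_force: [-0.2, -0.6, -0.6]
opening: 0.998
finger_force: 0.0
```

Request:
step_arm --increments '[[[0.05, 0.2, -0.6], [0, 0, 0]], [[0, 0, -0.6], [0, 0, 0]], [[0, 0, -0.5], [0, 0, 0]], [[0, 0, 0], [0, 0, 0]], [[0, 0, 0], [0, 0, 0]], [[0, 0, 0], [0, 0, 0]], [[0, 0, 0], [0, 0, 0]], [[0, 0, 0], [0, 0, 0]], [[0, 0, 0], [0, 0, 0]], [[0, 0, 0], [0, 0, 0]]]'

```text
clock: 3.2
tool_pos: [0.4044, -0.2386, 0.0248]
eef_rot: [0.97, 0.243, 0.0, 0.0]
contact_force: [-0.1, -0.7, 0.1]
opening: 1.0
finger_force: 0.0
```

Request:
step_arm --increments '[[[0, 0, 0], [0, 0, 0]], [[0, 0, 0], [0, 0, 0]], [[0, 0, 0], [0, 0, 0]], [[0, 0, 0], [0, 0, 0]], [[0, 0, 0], [0, 0, 0]], [[0, 0, 0], [0, 0, 0]], [[0, 0, 0], [0, 0, 0]], [[0, 0, 0], [0, 0, 0]], [[0, 0, 0], [0, 0, 0]], [[0, 0, 0], [0, 0, 0]]]' --fingers 0 --grip_force 30

```text
clock: 4.2
tool_pos: [0.4042, -0.2385, 0.0247]
eef_rot: [0.97, 0.243, -0.0, -0.0]
contact_force: [-0.6, 1.1, -0.2]
opening: 0.153
finger_force: 30.0
```

The grip closed at 13.5 mm, so the bar is held. Lift, turn, and look at the shaft from close up.

Request:
step_arm --increments '[[[0, 0, 2], [0, 0, 0]], [[0, 0, 4], [0, 0, 0]], [[0, 0, 4], [0, 0, -3.5]], [[0, 0.5, 4], [0, 0, -3.5]], [[0.3, 3, 0], [0, 0, -3.5]], [[0.3, 4, 0], [0, 0, -3.5]], [[0.4, 4, 0], [0, 0, -3.5]], [[0.3, 4, 0], [0, 0, -3.5]], [[0.3, 3, 0], [0, 0, -3.5]], [[0, 1.3, 0], [0, 0, -3.5]]]'

```text
clock: 5.2
tool_pos: [0.4204, -0.0371, 0.1646]
eef_rot: [1.0, 0.002, -0.0, -0.001]
contact_force: [-0.1, 0.0, -2.1]
opening: 0.153
finger_force: 30.0
```

Request:
step_arm --increments '[[[0, 0, 0], [0, 0, 0]], [[0, 0, 0], [0, 0, 0]], [[0, 0, 0], [0, 0, 0]], [[0, 0, 0], [0, 0, 0]], [[0, 0, 0], [0, 0, 0]], [[0, 0, 0], [0, 0, 0]], [[0, 0, 0], [0, 0, 0]], [[0, 0, 0], [0, 0, 0]], [[0, 0, 0], [0, 0, 0]], [[0, 0, 0], [0, 0, 0]]]'

```text
clock: 6.2
tool_pos: [0.4203, -0.0405, 0.1647]
eef_rot: [1.0, 0.001, 0.0, 0.0]
contact_force: [-0.1, -0.3, -2.0]
opening: 0.159
finger_force: 30.0
```

Run:
```python
from h import *
s=r.get_state();q=s['eef_rot'];print(s['clock'],s['tool_pos'],np.degrees(2*np.arctan2(q[1],q[0])),q,s['opening'],s['q'].round(2))
snap('wrist','w2'); z=load('w2'); C=cloud(z); x,y,h=C[...,0],C[...,1],C[...,2]
m=(h>.066)&(h<.09)&(np.hypot(x-.498,y+.038)<.03); print('shaft',m.sum(),C[m].mean(0),C[m].max(0),C[m].min(0)); 
t=m&(h>.079); v,u=np.where(t);print('tip',t.sum(),u.mean(),v.mean(),cv2.minAreaRect(C[t][:,:2].astype(np.float32)) if t.any() else '')
m=(h>.100)&(h<.112)&(np.hypot(x-.493,y-.092)<.04); print('fit',m.sum(),C[m].mean(0) if m.any() else 0,cv2.minAreaRect(C[m][:,:2].astype(np.float32)) if m.any() else '')
S=cloud(load('scene0'));m=(S[...,2]>.15)&(S[...,0]<.75)&(S[...,0]>.4)&(abs(S[...,1])<.25);print('over',m.sum(),S[m].min(0) if m.any() else '')
cv2.imwrite('pics/w2.png',z['p'][:,:,::-1])
```

```text
6.2 [ 0.42033597 -0.04050782  0.16474135] 0.13903997313389993 [9.99999263e-01 1.21335236e-03 4.70015955e-06 2.76154413e-05] 0.15941668383869764 [-0.06  0.59  0.08  2.24 -0.14  0.32 -1.44]
shaft 216 [ 0.4975967  -0.03577967  0.07691345] [ 0.50315914 -0.03019355  0.08162483] [ 0.49201438 -0.04105049  0.07056394]
tip 94 309.4574468085106 97.82978723404256 ((0.4997178018093109, -0.035642582923173904), (0.0054418109357357025, 0.010758872143924236), 0.157245934009552)
fit 1701 [0.49276248 0.09247518 0.10480963] ((0.4932667016983032, 0.09342549741268158), (0.044303737580776215, 0.01531473733484745), 1.3906205892562866)
over 8554 [ 0.62994199 -0.24999203  0.21136853]
```

View pics/w2.png

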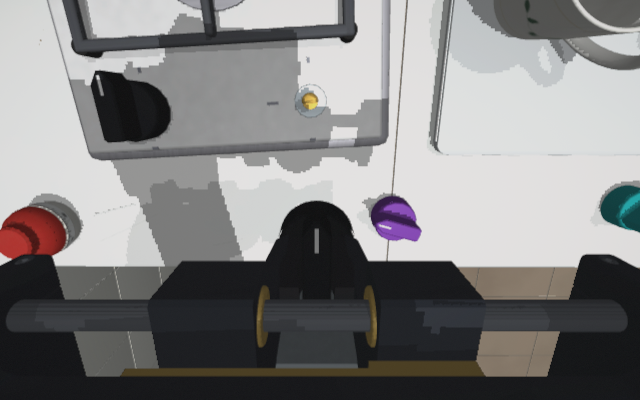

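The view shows the shaft tip at about (310,99), the fitted knob at about (128,105) and the held knob's skirt front at about (316,202). The purple look-alike is at (396,218), the turquoise one at (630,207) and the timer at (35,225). I'll refine the hob yaw and the held knob's offset from this same picture.

Run:
```python
from h import *
z=load('w2'); C=cloud(z); x,y,h=C[...,0],C[...,1],C[...,2]
E=[]
for u in range(130,370,3):
    v=np.where((h[:,u]>.05)&(h[:,u]<.062)&(x[:,u]<.49))[0]
    if len(v): E.append(C[v.max(),u])
E=np.array(E);p=np.polyfit(E[:,1],E[:,0],1);res=E[:,0]-np.polyval(p,E[:,1]);k=abs(res)<.002;p=np.polyfit(E[k,1],E[k,0],1);print('edge yaw',-np.degrees(np.arctan(p[0])),k.sum(),len(E),res.std())
for lo in(.104,.105):
  m=(h>lo)&(h<.110)&(np.hypot(x-.493,y-.092)<.04);print(m.sum(),cv2.minAreaRect(C[m][:,:2].astype(np.float32)))
# held knob
m=(h>.13)&(h<.19)&(x>.40)&(abs(y+.04)<.03)
P=C[m]; i=P[:,0].argsort()[-8:];print(P[i].round(4))
for a,b in((.136,.142),(.142,.15),(.15,.158),(.158,.164)):
    k=(P[:,2]>a)&(P[:,2]<b)
    if k.sum(): print(a,k.sum(),P[k].max(0).round(4),P[k].min(0).round(4))
k=(P[:,2]>.135)&(P[:,2]<.159)
f=lambda c:np.hypot(P[k][:,0]-c[0],P[k][:,1]-c[1])-.022
from scipy.optimize import least_squares
print('skirt axis',least_squares(f,[.42,-.04],loss='soft_l1',f_scale=.001).x)
m=(h>.062)&(h<.073)&(np.hypot(x-.4976,y+.0357)<.009);Q=C[m]
g=lambda c:np.hypot(Q[:,0]-c[0],Q[:,1]-c[1])-.006
print('shaft low pts',len(Q),Q.min(0),Q.max(0)); m=(h>.0732)&(h<.09)&(np.hypot(x-.4976,y+.0357)<.012);Q=C[m];print(Q[Q[:,2].argsort()[-12:]].round(4))
cv2.imwrite('pics/w2c.png',np.hstack([cv2.resize(z['p'][80:120,290:330,::-1],None,fx=10,fy=10,interpolation=2),cv2.resize(z['p'][190:270,275:355,::-1],None,fx=5,fy=5,interpolation=2)]))
```

```text
edge yaw 3.3413166592460883 80 80 0.0004557433519983824
1392 ((0.4931394159793854, 0.09354553371667862), (0.04402690380811691, 0.015062279999256134), 3.3521924018859863)
965 ((0.4929431676864624, 0.0932125672698021), (0.04319491609930992, 0.014408914372324944), 3.3979899883270264)
[[ 0.446  -0.0415  0.1762]
 [ 0.446  -0.0406  0.1709]
 [ 0.446  -0.0401  0.1709]
 [ 0.446  -0.0401  0.1737]
 [ 0.446  -0.0401  0.1666]
 [ 0.4461 -0.0406  0.1751]
 [ 0.4461 -0.042   0.1696]
 [ 0.4462 -0.0411  0.1627]]
0.136 91 [ 0.4426 -0.0205  0.142 ] [ 0.4281 -0.0606  0.1383]
0.142 277 [ 0.4427 -0.0202  0.15  ] [ 0.4274 -0.0615  0.142 ]
0.15 374 [ 0.4423 -0.0202  0.158 ] [ 0.4275 -0.0612  0.15  ]
0.158 752 [ 0.4462 -0.0213  0.164 ] [ 0.4277 -0.0605  0.158 ]
skirt axis [ 0.41983289 -0.0408656 ]
shaft low pts 63 [ 0.49201438 -0.04105049  0.07056394] [ 0.49630269 -0.03068554  0.07298596]
[[ 0.4977 -0.0318  0.0812]
 [ 0.5004 -0.0382  0.0812]
 [ 0.4997 -0.0339  0.0812]
 [ 0.497  -0.0375  0.0812]
 [ 0.5011 -0.0375  0.0813]
 [ 0.4977 -0.0368  0.0814]
 [ 0.4984 -0.0389  0.0814]
 [ 0.5004 -0.034   0.0815]
 [ 0.4997 -0.0375  0.0815]
 [ 0.497  -0.0332  0.0815]
 [ 0.5004 -0.0368  0.0816]
 [ 0.499  -0.0382  0.0816]]
```

View pics/w2c.png

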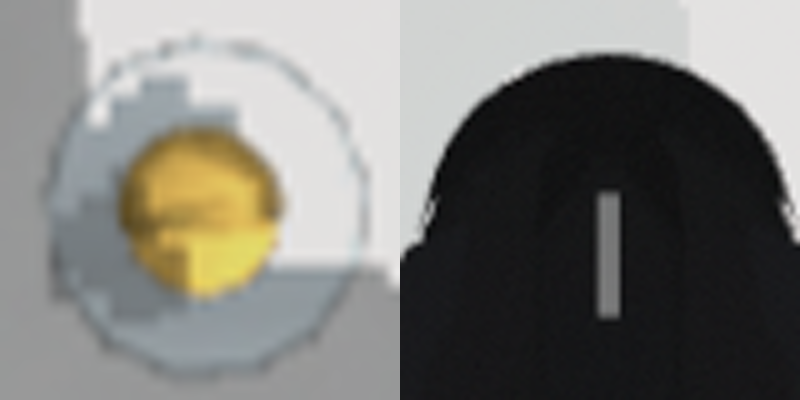

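The enlarged crop shows the D shaft with its flat to the front: the circle spans 118–284 across and 127–297 down in the crop. The held knob is centred, with its white line straight ahead.

Run:
```python
from h import *
z=load('w2'); print('L/R',ray(z,290+11.85-.5,100.5,.078),ray(z,290+28.4-.5,100.5,.078))
print('top edge',ray(z,309.6,80+12.75-.5,.0785),'bottom edge',ray(z,309.6,80+29.75-.5,.073),'flat',ray(z,309.6,80+22.5-.5,.073))
print('collar',ray(z,290+20.7-.5,80+20.8-.5,.056))
```

```text
L/R [ 0.49732454 -0.029761    0.078     ] [ 0.49735712 -0.041681    0.078     ]
top edge [ 0.50296102 -0.03573445  0.0785    ] bottom edge [ 0.49114743 -0.03557334  0.073     ] flat [ 0.49629062 -0.03559225  0.073     ]
collar [ 0.49751653 -0.03570601  0.056     ]
```

Request:
step_arm --increments '[[[1.0, 0.1, 0], [0, 0, 0.8]], [[2.0, 0.1, 0], [0, 0, 0.8]], [[2.0, 0.1, 0], [0, 0, 0.8]], [[2.0, 0.1, 0], [0, 0, 0.8]], [[0.76, 0.12, -1], [0, 0, 0]], [[0, 0, -2], [0, 0, 0]], [[0, 0, -1.5], [0, 0, 0]], [[0, 0, 0], [0, 0, 0]], [[0, 0, 0], [0, 0, 0]], [[0, 0, 0], [0, 0, 0]]]'

```text
clock: 7.25
tool_pos: [0.4982, -0.0354, 0.1202]
eef_rot: [1.0, 0.029, 0.0, 0.0]
contact_force: [1.1, -0.5, -2.3]
opening: 0.157
finger_force: 30.0
```

Run:
```python
from h import *
s=r.get_state();q=s['eef_rot'];print(s['clock'],s['tool_pos'],np.degrees(2*np.arctan2(q[1],q[0])),q,s['contact_force'],s['qd'].round(4))
```

```text
7.25 [ 0.4981999  -0.03543217  0.12019003] 3.3195889957375853 [9.99580347e-01 2.89648249e-02 4.00925191e-04 8.62219957e-05] [ 1.0621823  -0.47397472 -2.28756204] [-0.0006 -0.0076  0.0003 -0.0031  0.0015 -0.0005 -0.0001]
```

Request:
step_arm --increments '[[[-0.03, 0, -0.3], [0, 0, 0]], [[0, 0, -0.3], [0, 0, 0]], [[0, 0, -0.3], [0, 0, 0]], [[0, 0, -0.3], [0, 0, 0]], [[0, 0, -0.2], [0, 0, 0]], [[0, 0, -0.2], [0, 0, 0]], [[0, 0, -0.2], [0, 0, 0]], [[0, 0, -0.2], [0, 0, 0]], [[0, 0, 0], [0, 0, 0]], [[0, 0, 0], [0, 0, 0]]]'

```text
clock: 8.25
tool_pos: [0.4976, -0.0354, 0.0997]
eef_rot: [1.0, 0.029, -0.0, 0.0]
contact_force: [-0.2, 0.5, -2.1]
opening: 0.155
finger_force: 30.0
```

Request:
step_arm --increments '[[[0, 0, -0.15], [0, 0, 0]], [[0, 0, -0.15], [0, 0, 0]], [[0, 0, -0.15], [0, 0, 0]], [[0, 0, -0.15], [0, 0, 0]], [[0, 0, -0.1], [0, 0, 0]], [[0, 0, -0.1], [0, 0, 0]], [[0, 0, 0], [0, 0, 0]], [[0, 0, 0], [0, 0, 0]], [[0, 0, 0], [0, 0, 0]], [[0, 0, 0], [0, 0, 0]]]'

```text
clock: 9.25
tool_pos: [0.4977, -0.0354, 0.0918]
eef_rot: [1.0, 0.029, 0.0, 0.0]
contact_force: [-0.3, 0.7, -1.7]
opening: 0.156
finger_force: 30.0
```

Request:
step_arm --increments '[[[0, 0, -0.1], [0, 0, 0]], [[0, 0, -0.1], [0, 0, 0]], [[0, 0, -0.1], [0, 0, 0]], [[0, 0, -0.1], [0, 0, 0]], [[0, 0, -0.1], [0, 0, 0]], [[0, 0, 0], [0, 0, 0]], [[0, 0, 0], [0, 0, 0]], [[0, 0, 0], [0, 0, 0]], [[0, 0, 0], [0, 0, 0]], [[0, 0, 0], [0, 0, 0]]]'

```text
clock: 10.25
tool_pos: [0.4977, -0.0354, 0.0868]
eef_rot: [1.0, 0.029, 0.0, 0.0]
contact_force: [-0.1, -0.2, 2.7]
opening: 0.158
finger_force: 30.0
```

Request:
step_arm --increments '[[[0, 0, 0], [0, 0, 0]], [[0, 0, 0], [0, 0, 0]], [[0, 0, -0.1], [0, 0, 0]], [[0, 0, -0.1], [0, 0, 0]], [[0, 0, -0.1], [0, 0, 0]], [[0, 0, -0.1], [0, 0, 0]], [[0, 0, 0], [0, 0, 0]], [[0, 0, 0], [0, 0, 0]], [[0, 0, 0], [0, 0, 0]], [[0, 0, 0], [0, 0, 0]]]' --grip_force 45

```text
clock: 11.25
tool_pos: [0.4976, -0.0354, 0.0829]
eef_rot: [1.0, 0.029, 0.0, 0.0]
contact_force: [-0.6, -0.1, 6.9]
opening: 0.158
finger_force: 45.0
```

Request:
step_arm --increments '[[[0, 0, -0.05], [0, 0, 0]], [[0, 0, -0.05], [0, 0, 0]], [[0, 0, -0.05], [0, 0, 0]], [[0, 0, -0.05], [0, 0, 0]], [[0, 0, 0], [0, 0, 0]], [[0, 0, 0], [0, 0, 0]], [[0, 0, 0], [0, 0, 0]], [[0, 0, 0], [0, 0, 0]], [[0, 0, 0], [0, 0, 0]], [[0, 0, 0], [0, 0, 0]]]'

```text
clock: 12.25
tool_pos: [0.4977, -0.0354, 0.0828]
eef_rot: [1.0, 0.029, 0.001, -0.0]
contact_force: [-4.8, 0.3, 26.8]
opening: 0.156
finger_force: 45.0
```

Run:
```python
from h import *
snap('wrist','w3'); snap('scene','s3'); a=load('s3')
cv2.imwrite('pics/f.png',np.hstack([load('w3')['p'][::1,:,::-1][:, 100:500],cv2.resize(a['p'][120:320,250:450,::-1],(400,400))]))
s=r.get_state();print(s['clock'],s['tool_pos'],s['contact_force'])
```

```text
12.35 [ 0.49773543 -0.03538226  0.08277998] [-3.89119768  1.01971223 26.89882273]
```

View pics/f.png

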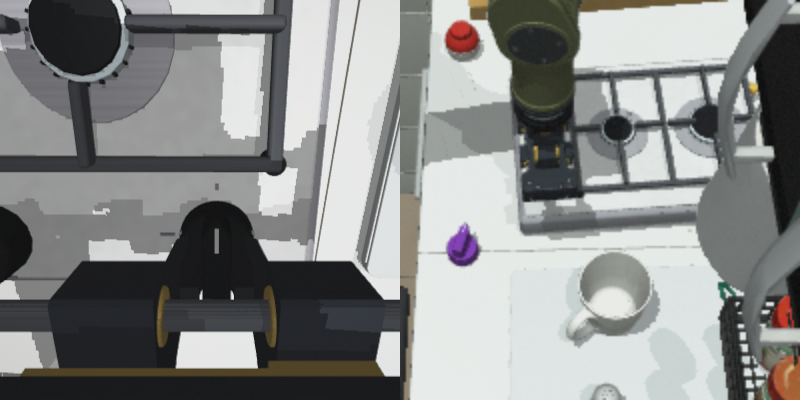

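The knob sits on the shaft with its nose to the hob's back, white line at about (216,240), between the collar marks. The timer, mug, salt shaker and purple knob are where they were, so I'm handing it in.

```bash
python3 -c "
from plant import r; print(r.finish_job())"
```

```text
the job is handed in; nothing more can be done
None
```

I fitted the knob fully home on the shaft and handed the job in at about 12 s, still holding it pushed in against a firm stop about 5 mm below its fully-home height with roughly 28 N; the fitted knob and the things standing about were not touched.

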